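Slide the glass vase up onto its display stand

ROBOT

A 6-joint arm with a two-finger parallel gripper is mounted at the origin on the work surface. World frame = base frame: x ahead of the robot, y to its left, z up, the work surface at z = 0. Lengths are in m, angles in rad, forces in N, time in s.
With the tool pointing down it reaches from about 0.25 to 0.775 m from the base axis. Payload 8.9 kg.
Tool frame: the origin (TCP) lies on the centre line of the jaws, within the pads' length; the fingertips stand 17 mm ahead of it and the grasp point (between the pads) lies 2 mm behind it; z points along the fingers, y is the direction in which the jaws open and shut (so a half turn about z gives the same grasp; the last joint's range is limited). The gripper opens to 85 mm and grips with 20 to 120 N. Pads are 22 mm wide; open, the fingers measure 114 mm over their backs; the gripper's body (76 mm by 85 mm) begins 54 mm behind the grasp point. The pads swing forward as they close: fully open they stand 13 mm farther back than shut.
Start: joints at [0.969, 0.291, -0.153, 1.127, 0, 1.431], TCP at [0.234, 0.47, 0.248] pointing down, gripper open.
Joint ranges: [-2.52, 2.52], [-0.91, 1.74], [-1.3, 1.37], [-1.96, 2.02], [-1.52, 1.47], [-3.14, 3.14]. Speed limits (rad/s): [2.22, 2.22, 2.79, 3.14, 3.14, 3.14].

INTERFACE

Orientations are given as a unit quaternion [x, y, z, w].
In Python, from cell import * gives the robot as it stands. The module is installed in compiled form; this text tells all that it offers.
- The arm moves only by the tool arm_command, never from a script. Its argument "rows" is a list of rows, each an object with "claw": the opening, from -1 (shut) to 1 (fully open), so that 0 is half open; "dp": the shift along the tool's x, y, z in m, a list of three; "yaw": the turn about the tool's z in degrees. In form: [{"claw": claw, "dp": [tx, ty, tz], "yaw": yaw}, ...]. A call has 1 to 20 rows; each row shifts and turns the commanded pose from where the row before left it, along the tool's axes as they then stand; what a row does not reach is not made up. A row lasts 1/10 s, in which the tool goes at most 50 mm and 8.59 degrees, less where a joint would pass 70% of its speed; a pose out of reach is approached as far as the arm can. A call is refused whole if a number of a shift passes 0.05 or a number of a turn 8.59, either way. A call with a gripper value outside its range is refused whole. The fingers move at their own pace and stop on an object; "force" is the grip in N (left out, the last holds). Time passes only in rows, so rows that do not move let the fingers close. It gives the time, the measured TCP pose, the force and the opening at its end, in the units of the state.
- state(): the state, without advancing time (a new reading comes with each control period).
- grab_frame(name): name is "side" or "top" or "wrist"; returns a dict with "color" (400x640x3 uint8, red, green, blue), "z_map" (400x640 float32, m along the optical axis (not along the pixel's ray), 0 where there is no reading), "vertical_fov" (degrees; the focal length in pixels is half the picture's height over the tangent of half this angle, whatever the lens; pixels are square), "cx", "cy" (the principal point, pixels), "R" (3x3) and "t" (3): a world point X has camera coordinates R X + t; the wrist camera has in their place "tool_from_camera" (4x4, takes a point from camera to tool coordinates, whose origin is the TCP and whose axes are the flange's). Camera axes: x right, y down, z forward; pixel columns grow to the right and rows downward; lengths in m; the calibration is good to about 2 mm. A picture is of the moment at which its call begins: read the wrist's pose just before it.
- job_done(): hands the job in, once; it reports no verdict.
Trained networks look in the newest picture that a camera, given by its name, has taken for a name from the list of things; names that differ only in an ending like _2 or _b are one class to them, and where a whole thing is asked for, a point or a joint stands for the part that bears it (a point fixed in the world has none). Each returns a list of dicts, best first, with "confidence" (0 to 1); they miss things now and then, are a little off and sometimes report something else, mostly with a low value. They report only what shows in the picture. A call takes as long as a camera call. They do not tell look-alikes from the thing itself.
- trace(camera, thing): "pixels" (400x640 bool, what is visible of it).
- mark_of(camera, thing): "xyz" ([x, y, z] in m, in the coordinates of the camera as it stood for that picture, good to about 4 mm: a listed point, or the origin of a listed thing).
The state is a dict: "time_s": time; "joint_pos": joint angles; "joint_velocities": joint speeds; "joint_torque": joint torques, N m; "tool_pos": TCP position; "tcp_rot": TCP orientation; "contact_force": force on the tool from outside, world axes, zero at the start; "wrist_torque": the same for the moment, N m; "grip_width": finger opening in m.
Only numpy, scipy, OpenCV 4.12 (cv2) and the standard library are available. Lean on these libraries where they do the work, as an engineer would, in place of code of your own. Each camera call takes 0.05 s, during which the arm holds its last target. There are 200 camera calls.

TASK

Slide the squat black glass vase up the ramp of the wooden display stand and over the lip, keeping it near the middle of the stand, until it meets the spring buffer. Press it gently home, so that it bears on the buffer with about 8 newtons for half a second, then ease off slowly so that it stays resting against the buffer. Push only: do not grip, lift or tip the glass or force it, and leave the other things on the mantel where they are.

Things in the scene. Friction and masses are not known exactly. Their poses are not given: they have to be found in the camera images.
- vase: Squat black glass vase, round about its z axis, 70 mm tall, 0.3 to 0.65 kg. Flat foot 84 mm across; widest (112 mm across) from 27 to 37 mm above the foot; mouth 72 mm across. Too wide to grip. Origin: centre of the foot's underside; z up. It starts on the granite, its origin 55 to 95 mm before the ramp's toe and up to 30 mm to either side of the stand's middle line.
- stand: Fixed wooden display stand, 170 mm wide (y), open at the sides. Origin on the granite; +x runs up the ramp towards the stop, z up, y = 0 is the middle line. Along x: ramp toe (height 0) at -150 mm, rising straight to the lip's top (14 mm high, x -40 to -33.5 mm); then a 4 mm drop to the level deck, 10 mm high, up to the end board at x = 130 mm. Glass slides easily on it (friction about 0.4).
- lip (a point): Middle of the lip's flat top on the stand, 14 mm above the granite, 37 mm before the stand's origin; axes as the stand's. The lip runs the stand's whole width. The vase's foot is wholly behind the lip once the vase's origin is 46 mm past this point.
- stop: Fixed end board of the stand, 170 mm wide, 14 mm thick, 62 mm high; +x points away from the ramp. Origin: middle of the lower edge of its front face, on the deck. On its front, a spring buffer: black rubber pad 100 mm wide, 34 mm high, centred 35 mm above the deck, on two steel stems. Its front face is set anywhere from 24 to 50 mm before the board; not reported: feel for it.
- board_top (a point): Middle of the top edge of the end board, 62 mm above the deck. About the buffer below it: the pad gives way along the stand's +x on a spring of 4 N per mm, 6 mm of travel then solid, no preload, damped by 0.12 N per mm/s. Over 16 N on it is too hard. Let go suddenly, the spring shoves the vase back.
- pot: Bystander: turquoise ceramic plant pot, 92 mm across, 80 mm tall. Origin: centre of its underside.
- bell: Bystander: chrome desk bell with a press-button top, 84 mm across, 56 mm tall. Origin: centre of its underside.
- case: Bystander: stainless steel hinged sunglasses case, 160 mm (x) by 64 mm (y) by 44 mm tall. Origin: centre of its underside.
- tealight: Bystander: white plastic battery tealight, 38 mm across, 36 mm tall. Origin: centre of its underside.
Mind the look-alikes: they are no part of the job. Of the things shaped like the vase, the black one is meant.

How it is judged:
By the outcome, as a careful person would: the job done as asked, in the order asked, and still so for the second after the job is handed in, with the robot touching nothing.
It also fails if it takes over 72 s, if anything falls off the work surface, if the arm or the gripper's body presses on something with over 40 N, if the wrist force passes 120 N, or if a joint passes its speed limit or range.

## Working session

There is one attempt and no reset: what is moved stays moved. The work goes in short steps, Python scripts to look and compute and a tool call to move; the robot and the scene stay as the last step left them, time stands still between calls to the robot, and variables do not carry over. Pictures are saved under pics/ and viewed, on a budget of 10 in all, crops included, one or two more only if the job needs it, and the job is handed in when it is done.

Besides the shell and the picture viewer there is one more tool, called after "Call:" as name(argument=value, ...) on one line, values as JSON. arm_command: Moves the arm, as the interface text tells. Its arguments: {"type":"object","properties":{"rows":{"type":"array"},"force":{"type":"number"}},"required":["rows"]}

```bash
mkdir -p pics; cat > h.py <<'E'
from cell import *
import numpy as np, cv2
from scipy.spatial.transform import Rotation as Rot
def w(f,p):
    return f["R"].T@(np.array(p)-f["t"])
def cloud(f):
    z=f["z_map"];h=z.shape[0];fl=h/2/np.tan(np.radians(f["vertical_fov"])/2)
    v,u=np.mgrid[:z.shape[0],:z.shape[1]]
    P=np.stack([(u-f["cx"])/fl*z,(v-f["cy"])/fl*z,z],-1)
    return (P-f["t"])@f["R"]
def pix(f,X):
    c=f["R"]@np.array(X)+f["t"];fl=200/np.tan(np.radians(f["vertical_fov"])/2)
    return np.round([f["cx"]+fl*c[0]/c[2],f["cy"]+fl*c[1]/c[2]])
E
python3 - <<'E'
from h import *
np.set_printoptions(precision=4,suppress=True)
s=state();print({k:np.round(v,3) for k,v in s.items()})
ims=[]
for c in("top","side"):
    f=grab_frame(c);cv2.imwrite(f"pics/{c}1.png",f["color"][:,:,::-1]);np.savez(f"{c}1.npz",**f)
    for th in("vase","stand","lip","stop","board_top","pot","bell","case","tealight"):
        for d in mark_of(c,th)[:3]:
            X=w(f,d["xyz"]);print(c,th,round(d["confidence"],2),X,pix(f,X))
E
```

```text
{'time_s': np.float64(0.0), 'joint_pos': array([ 0.969,  0.291, -0.154,  1.127, -0.   ,  1.432]), 'joint_velocities': array([-0.001,  0.001,  0.002,  0.001,  0.001,  0.001]), 'joint_torque': array([ -0.001, -53.714,  33.138,   0.016,  -0.   ,  -0.   ]), 'tool_pos': array([0.234, 0.469, 0.248]), 'tcp_rot': array([ 0.229,  0.973, -0.001, -0.   ]), 'contact_force': array([0.644, 0.301, 1.039]), 'wrist_torque': array([ 0.014, -0.029, -0.023]), 'grip_width': np.float64(0.085)}
top vase 0.95 [ 0.4996 -0.0969 -0.0015] [361. 229.]
top vase 0.72 [ 0.6333 -0.2251  0.0018] [404. 184.]
top vase 0.67 [ 0.3476 -0.1389  0.0008] [377. 282.]
top stand 0.93 [ 0.5028  0.1251 -0.0009] [285. 228.]
top lip 0.69 [0.5011 0.0886 0.0156] [297. 229.]
top stop 0.85 [0.5174 0.2525 0.0119] [241. 223.]
top stop 0.64 [0.7057 0.2061 0.0003] [259. 161.]
top stop 0.55 [ 0.4971 -0.0988  0.0004] [362. 230.]
top board_top 0.89 [0.526  0.2588 0.0742] [234. 218.]
top pot 0.62 [ 0.7097  0.2054 -0.0016] [260. 160.]
top pot 0.49 [0.5192 0.2537 0.0116] [241. 223.]
top bell 0.88 [ 0.5376  0.3332 -0.0005] [215. 217.]
top case 0.69 [ 0.6836 -0.0173  0.0009] [333. 168.]
side vase 0.89 [ 0.3443 -0.146  -0.0012] [402. 165.]
side vase 0.85 [ 0.6317 -0.2267 -0.0014] [296. 141.]
side vase 0.79 [ 0.4985 -0.0977 -0.0045] [343. 177.]
side stand 0.61 [0.5026 0.1189 0.001 ] [339. 248.]
side lip 0.71 [0.503  0.0808 0.0139] [340. 230.]
side stop 0.9 [0.5226 0.2455 0.0092] [328. 298.]
side board_top 0.94 [0.5228 0.2511 0.072 ] [328. 287.]
side pot 0.78 [ 0.7053  0.2022 -0.0032] [243. 278.]
side bell 0.57 [0.5406 0.3329 0.0012] [316. 343.]
side case 0.91 [ 0.691  -0.0186 -0.0017] [265. 197.]
side tealight 0.82 [0.3769 0.1561 0.001 ] [397. 265.]
```

View pics/top1.png

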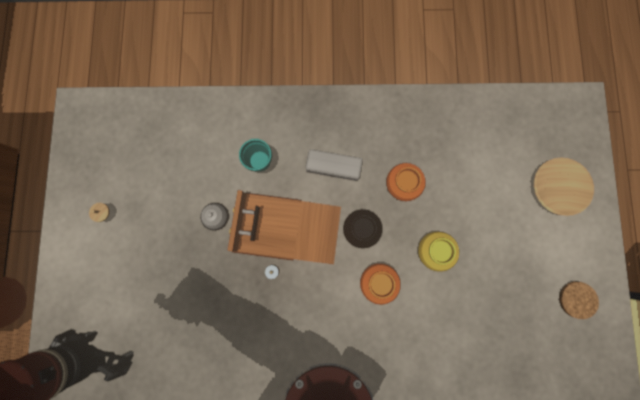

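View pics/side1.png

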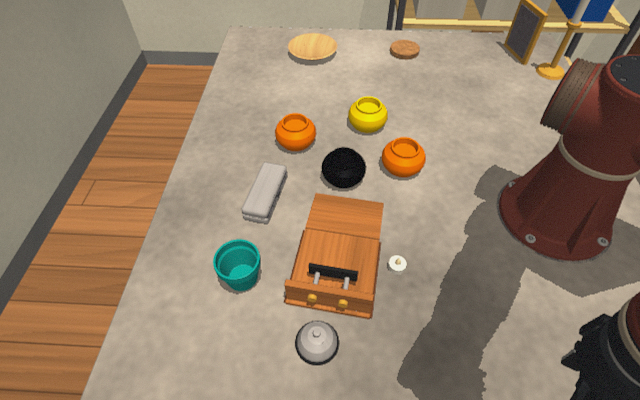

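```bash
python3 - <<'E'
from h import *
np.set_printoptions(precision=4,suppress=True)
for c in("top","side"):
    f=grab_frame(c);C=cloud(f)
    for d in trace(c,"stand")[:1]:
        m=d["pixels"]&(f["z_map"]>0);P=C[m]
        P=P[(abs(P[:,0]-.505)<.2)&(abs(P[:,1]-.12)<.25)]
        D=P[(P[:,2]>.003)&(P[:,2]<.02)][:,:2].astype(np.float32)
        print(c,d["confidence"],m.sum(),cv2.minAreaRect(D),cv2.minAreaRect(P[P[:,2]>.055][:,:2].astype(np.float32)) if (P[:,2]>.055).sum()>5 else 0)
    for d in trace(c,"vase")[:5]:
        m=d["pixels"]&(f["z_map"]>0);P=C[m];P=P[P[:,2]>.01]
        print(c,"vase",round(d["confidence"],2),f["color"][d["pixels"]].mean(0),cv2.minEnclosingCircle(P[:,:2].astype(np.float32)),P[:,:2].min(0),P[:,:2].max(0))
E
```

```text
top 0.86 6543 ((0.5069552063941956, 0.12788884341716766), (0.3151437044143677, 0.18374864757061005), 81.67969512939453) ((0.5205105543136597, 0.23620332777500153), (0.07065686583518982, 0.1691473126411438), 81.71620178222656)
top vase 0.96 [57.4219 48.9035 41.3442] ((0.5016250610351562, -0.09697787463665009), 0.055010613054037094) [ 0.45  -0.148] [ 0.5547 -0.0425]
top vase 0.8 [159.059  144.8284  70.9261] ((0.43738123774528503, -0.30786389112472534), 0.05607049539685249) [ 0.3834 -0.3631] [ 0.4914 -0.2523]
top vase 0.74 [158.7109 103.5843  60.0999] ((0.3487715721130371, -0.1428399533033371), 0.05572184920310974) [ 0.2957 -0.1974] [ 0.4035 -0.0873]
top vase 0.56 [118.655  112.4878 103.7538] ((0.5412105917930603, 0.3328630030155182), 0.041793111711740494) [0.5012 0.2922] [0.5809 0.3713]
top vase 0.53 [160.46   163.18   160.8133] ((0.380201131105423, 0.1607620120048523), 0.01888803020119667) [0.3644 0.142 ] [0.3979 0.1794]
side 0.98 9502 ((0.5038652420043945, 0.1283731907606125), (0.2911575138568878, 0.17953087389469147), 82.31295013427734) ((0.5180894136428833, 0.23228015005588531), (0.06420320272445679, 0.16976527869701385), 82.09969329833984)
side vase 0.98 [204.3597 175.4186  10.6565] ((0.4354601800441742, -0.2994476556777954), 0.05329269543290138) [ 0.3848 -0.3428] [ 0.4884 -0.2498]
side vase 0.94 [206.3298 106.9525  15.1352] ((0.6331936717033386, -0.21800535917282104), 0.05557011440396309) [ 0.5782 -0.2626] [ 0.6882 -0.1673]
side vase 0.86 [22.7416 22.3779 23.1573] ((0.49912527203559875, -0.09250037372112274), 0.05482148379087448) [ 0.4452 -0.1326] [ 0.5532 -0.0417]
side vase 0.79 [209.2897 106.8183  11.4806] ((0.34745585918426514, -0.13207575678825378), 0.05447816103696823) [ 0.2931 -0.1812] [ 0.4018 -0.0866]
```

Call:
arm_command(rows=[{"claw":0.6,"dp":[0,0,0],"yaw":8.5},{"claw":0.6,"dp":[0,0,0],"yaw":8.5},{"claw":0.6,"dp":[0,0,0],"yaw":8.5},{"claw":0.6,"dp":[0,0,0],"yaw":8.5},{"claw":0.6,"dp":[0,0,0],"yaw":8.5},{"claw":0.6,"dp":[0,0,0],"yaw":8.5},{"claw":0.6,"dp":[0,0,0],"yaw":8.5},{"claw":0.6,"dp":[0,0,0],"yaw":8.5},{"claw":0.6,"dp":[0,0,0],"yaw":3.5}])

```text
time_s: 2.2
tool_pos: [0.2344, 0.4698, 0.2483]
tcp_rot: [0.757, 0.654, 0.0, 0.0]
contact_force: [-0.3, -0.4, -0.5]
grip_width: 0.0685
```

Call:
arm_command(rows=[{"claw":0.6,"dp":[-0.032,0.018,0],"yaw":0},{"claw":0.6,"dp":[-0.032,0.018,0],"yaw":0},{"claw":0.6,"dp":[-0.032,0.018,0],"yaw":0},{"claw":0.6,"dp":[-0.032,0.018,0],"yaw":0},{"claw":0.6,"dp":[-0.032,0.018,0],"yaw":0},{"claw":0.6,"dp":[-0.032,0.018,0],"yaw":0},{"claw":0.6,"dp":[-0.032,0.018,0],"yaw":0},{"claw":0.6,"dp":[-0.032,0.018,0],"yaw":0},{"claw":0.6,"dp":[-0.032,0.018,0],"yaw":0},{"claw":0.6,"dp":[-0.032,0.018,0],"yaw":0},{"claw":0.6,"dp":[-0.032,0.018,0],"yaw":0},{"claw":0.6,"dp":[-0.032,0.018,0],"yaw":0},{"claw":0.6,"dp":[-0.032,0.018,0],"yaw":0},{"claw":0.6,"dp":[-0.032,0.018,0],"yaw":0},{"claw":0.6,"dp":[-0.032,0.018,0],"yaw":0},{"claw":0.6,"dp":[-0.032,0.018,0],"yaw":0},{"claw":0.6,"dp":[-0.032,0.018,0],"yaw":0},{"claw":0.6,"dp":[-0.032,0.018,0],"yaw":0},{"claw":0.6,"dp":[-0.032,0.018,0],"yaw":0},{"claw":0.6,"dp":[0,0,0],"yaw":0}])

```text
time_s: 4.2
tool_pos: [0.4896, -0.1837, 0.2479]
tcp_rot: [0.756, 0.655, -0.0, 0.001]
contact_force: [-0.4, 0.9, -0.1]
grip_width: 0.0684
```

```bash
cat >> h.py <<'E'
def wrist():
    s=state();f=grab_frame("wrist")
    T=np.eye(4);T[:3,:3]=Rot.from_quat(s["tcp_rot"]).as_matrix();T[:3,3]=s["tool_pos"]
    M=np.linalg.inv(T@f["tool_from_camera"]);f["R"]=M[:3,:3];f["t"]=M[:3,3];return f
O=np.array([.5035,.122]);a=np.radians(82);d_=np.array([np.cos(a),np.sin(a)]);n_=np.array([-d_[1],d_[0]])
def st(X): return np.array([(X[:2]-O)@d_,(X[:2]-O)@n_])*1000
E
python3 - <<'E'
from h import *
np.set_printoptions(precision=4,suppress=True)
f=wrist();cv2.imwrite("pics/w1.png",f["color"][:,:,::-1]);C=cloud(f)
for th in("vase","stand","lip","board_top"):
    for d in mark_of("wrist",th)[:3]:
        X=w(f,d["xyz"]);print(th,round(d["confidence"],2),X,st(X),pix(f,X))
for d in trace("wrist","vase")[:4]:
    P=C[d["pixels"]&(f["z_map"]>0)];P=P[P[:,2]>.01];c,r=cv2.minEnclosingCircle(P[:,:2].astype(np.float32))
    print("vase",d["confidence"],f["color"][d["pixels"]].mean(0),c,r,st(np.array(c)))
print("tcp",st(state()["tool_pos"]))
E
```

```text
vase 0.86 [ 0.3458 -0.1414  0.0021] [-282.7861  119.4783] [171. 142.]
vase 0.67 [ 0.4997 -0.0997 -0.0006] [-220.0752  -27.1089] [314.  77.]
vase 0.65 [ 0.439  -0.3074 -0.0033] [-434.1583    4.1255] [288. 272.]
vase 0.95 [32.3088 30.3493 28.588 ] (0.49996623396873474, -0.10070104897022247) 0.056064918637275696 [-221.0255  -27.4946]
vase 0.95 [232.2559 213.3581  78.1164] (0.44864535331726074, -0.2722967863082886) 0.08993091434240341 [-398.0938   -0.5547]
vase 0.86 [227.3751 130.3687  52.13  ] (0.6335819959640503, -0.22611777484416962) 0.055999599397182465 [-326.626  -177.2647]
vase 0.59 [190.4655  84.8078  33.7605] (0.3482057452201843, -0.14592009782791138) 0.055844202637672424 [-286.9255  116.4957]
tcp [-300.2108  -26.4978]
```

View pics/w1.png

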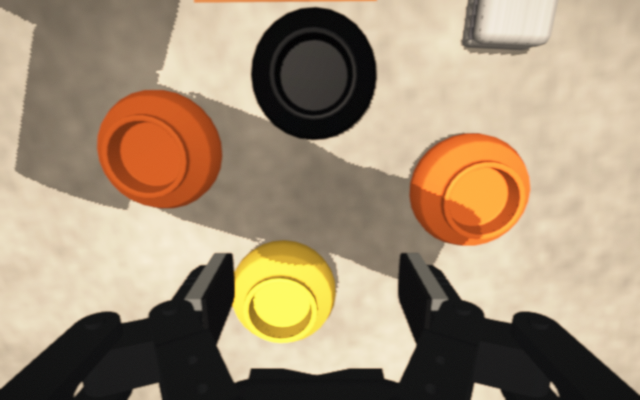

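```bash
python3 - <<'E'
from h import *
print(grab_frame("wrist")["tool_from_camera"].round(3))
E
```

```text
[[ 0.001 -0.959 -0.284  0.071]
 [ 1.     0.001 -0.001  0.   ]
 [ 0.001 -0.284  0.959 -0.125]
 [ 0.     0.     0.     1.   ]]
```

Call:
arm_command(rows=[{"claw":0.6,"dp":[0,0,0.025],"yaw":0},{"claw":0.6,"dp":[0,0,0.025],"yaw":0},{"claw":0.6,"dp":[0,0,0.025],"yaw":0},{"claw":0.6,"dp":[0,0,0.025],"yaw":0},{"claw":0.6,"dp":[0,0,0],"yaw":0}])

```text
time_s: 5.05
tool_pos: [0.4863, -0.1783, 0.1459]
tcp_rot: [0.755, 0.656, -0.001, -0.002]
contact_force: [-0.3, -0.4, -0.6]
grip_width: 0.0685
```

Call:
arm_command(rows=[{"claw":0.6,"dp":[0,0,0.02],"yaw":0},{"claw":0.6,"dp":[0,0,0.02],"yaw":0},{"claw":0.6,"dp":[0,0,0.02],"yaw":0},{"claw":0.6,"dp":[0,0,0.02],"yaw":0},{"claw":0.6,"dp":[0,0,0.02],"yaw":0},{"claw":0.6,"dp":[0,0,0.01],"yaw":0},{"claw":0.6,"dp":[0,0,0.008],"yaw":0},{"claw":0.6,"dp":[0,0,0],"yaw":0}])

```text
time_s: 5.85
tool_pos: [0.4883, -0.1798, 0.0303]
tcp_rot: [0.755, 0.656, -0.0, -0.0]
contact_force: [0.8, -0.5, 0.3]
grip_width: 0.0684
```

```bash
python3 - <<'E'
from h import *
f=grab_frame("side");cv2.imwrite("pics/s2.png",cv2.resize(f["color"][100:300,200:500,::-1],None,fx=2.5,fy=2.5))
s=state();print(s["tool_pos"],st(s["tool_pos"]),s["contact_force"])
E
```

```text
[ 0.48851364 -0.18001248  0.03079054] [-301.15901765  -27.19150005] [ 0.47010516 -0.48033251  0.79676012]
```

View pics/s2.png

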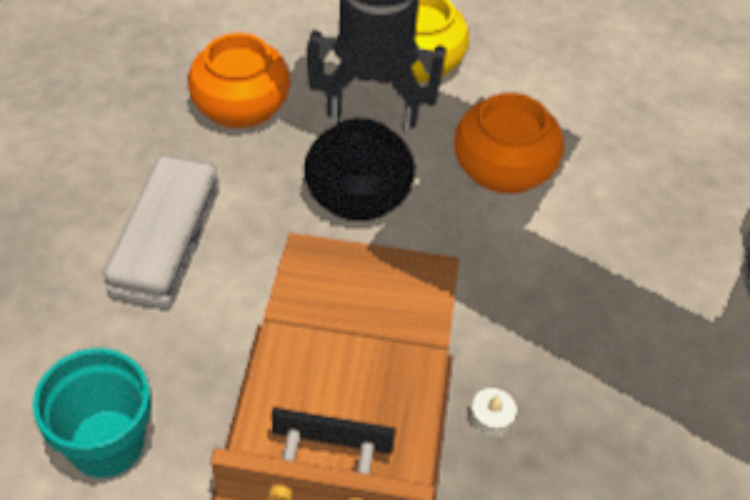

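Call:
arm_command(rows=[{"claw":0.6,"dp":[0.004,0,0.001],"yaw":0},{"claw":0.6,"dp":[0.004,0,0.001],"yaw":0},{"claw":0.6,"dp":[0.004,0,0.001],"yaw":0},{"claw":0.6,"dp":[0.004,0,0.001],"yaw":0},{"claw":0.6,"dp":[0.003,0,0],"yaw":0},{"claw":0.6,"dp":[0.002,0,0],"yaw":0},{"claw":0.6,"dp":[0.002,0,0],"yaw":0},{"claw":0.6,"dp":[0.002,0,0],"yaw":0},{"claw":0.6,"dp":[0.002,0,0],"yaw":0},{"claw":0.6,"dp":[0.002,-0.001,0],"yaw":0},{"claw":0.6,"dp":[0.002,-0.001,0],"yaw":0},{"claw":0.6,"dp":[0.002,-0.001,0],"yaw":0},{"claw":0.6,"dp":[0.002,-0.001,0],"yaw":0},{"claw":0.6,"dp":[0.002,-0.001,0],"yaw":0},{"claw":0.6,"dp":[0.002,-0.001,0],"yaw":0},{"claw":0.6,"dp":[0.002,-0.001,0],"yaw":0},{"claw":0.6,"dp":[0.002,-0.001,0],"yaw":0},{"claw":0.6,"dp":[0.002,-0.001,0],"yaw":0},{"claw":0.6,"dp":[0.002,-0.001,0],"yaw":0}])

```text
time_s: 7.8
tool_pos: [0.4849, -0.1319, 0.0263]
tcp_rot: [0.755, 0.656, -0.0, 0.0]
contact_force: [1.0, -1.6, -0.1]
grip_width: 0.0684
```

```bash
cat > look.py <<'E'
from h import *
np.set_printoptions(precision=2,suppress=True)
def look():
    s=state();F=s["contact_force"]
    print("t",s["time_s"],"tcp",st(s["tool_pos"]),"z",s["tool_pos"][2]*1000,"F along/lat/z",F[:2]@d_,F[:2]@n_,F[2],"grip",s["grip_width"])
    for c in("top","side"):
        f=grab_frame(c);C=cloud(f)
        for d in trace(c,"vase")[:6]:
            m=d["pixels"]&(f["z_map"]>0);col=f["color"][m].mean(0)
            P=C[m];P=P[P[:,2]>.015]
            if len(P)<30 or col.max()>90: continue
            cc,r=cv2.minEnclosingCircle(P[:,:2].astype(np.float32));print(c,"vase",d["confidence"],col,st(np.array(cc)),r,"zmax",P[:,2].max(), len(P))
        for d in mark_of(c,"vase")[:4]: 
            X=w(f,d["xyz"])
            if abs(st(X)[1])<60 and st(X)[0]>-260: print(c,"mark",d["confidence"],st(X),X[2]*1000)
    return f
E
python3 -c "
from look import *
look()"
```

```text
t 7.8 tcp [-254.    -16.86] z 26.327884587695642 F along/lat/z -1.4653983299066304 -1.2316758681217383 -0.12438543849089576 grip 0.06842790058867766
top vase 0.84 [56.61 46.49 39.69] [-196.42  -18.19] 0.05590258166193962 zmax 0.07547210335787227 981
top mark 0.8 [-198.38  -18.75] -1.2176477953551688
side vase 0.81 [25.47 24.85 25.64] [-198.88  -14.59] 0.0584840252995491 zmax 0.07054191875294091 1447
side mark 0.86 [-196.95  -15.85] -4.60197281357912
```

Call:
arm_command(rows=[{"claw":0.6,"dp":[0.002,-0.001,0],"yaw":0},{"claw":0.6,"dp":[0.002,-0.001,0],"yaw":0},{"claw":0.6,"dp":[0.002,-0.001,0],"yaw":0},{"claw":0.6,"dp":[0.002,-0.001,0],"yaw":0},{"claw":0.6,"dp":[0.002,-0.001,-0.0001],"yaw":0},{"claw":0.6,"dp":[0.002,-0.001,-0.0001],"yaw":0},{"claw":0.6,"dp":[0.002,-0.001,-0.0001],"yaw":0},{"claw":0.6,"dp":[0.002,-0.001,-0.0001],"yaw":0},{"claw":0.6,"dp":[0.002,-0.001,-0.0001],"yaw":0},{"claw":0.6,"dp":[0.002,-0.001,-0.0001],"yaw":0},{"claw":0.6,"dp":[0.002,-0.001,-0.0002],"yaw":0},{"claw":0.6,"dp":[0.002,-0.001,-0.0002],"yaw":0},{"claw":0.6,"dp":[0.002,-0.001,-0.0002],"yaw":0},{"claw":0.6,"dp":[0.002,-0.001,-0.0002],"yaw":0},{"claw":0.6,"dp":[0.002,-0.001,-0.0002],"yaw":0},{"claw":0.6,"dp":[0.002,-0.001,-0.0002],"yaw":0},{"claw":0.6,"dp":[0.002,-0.0005,-0.0002],"yaw":0},{"claw":0.6,"dp":[0.002,0,-0.0002],"yaw":0},{"claw":0.6,"dp":[0.002,0,-0.0002],"yaw":0},{"claw":0.6,"dp":[0.002,0,-0.0002],"yaw":0}])

```text
time_s: 10.1
tool_pos: [0.474, -0.0899, 0.0289]
tcp_rot: [0.755, 0.656, -0.0, -0.0]
contact_force: [0.1, -1.1, -1.3]
grip_width: 0.0683
```

```bash
python3 -c "
from look import *
f=look()
cv2.imwrite('pics/s3.png',cv2.resize(f['color'][100:300,200:500,::-1],None,fx=2.5,fy=2.5))"
```

```text
t 10.1 tcp [-213.98   -0.33] z 28.87915870574106 F along/lat/z -1.030656261182063 -0.2369551816031946 -1.2817880664239512 grip 0.06833683563433308
top vase 0.8 [56.85 44.36 36.73] [-156.17   -2.4 ] 0.054315295070409775 zmax 0.45163252506332746 776
top mark 0.77 [-156.52    0.82] 2.6673864514009997
top mark 0.22 [132.42   0.46] 11.077569200527213
side vase 0.85 [25.4  23.97 24.05] [-156.22    1.83] 0.05621572956442833 zmax 0.07472963414217922 1520
side mark 0.68 [-154.18    1.46] -2.8692468902910955
```

View pics/s3.png

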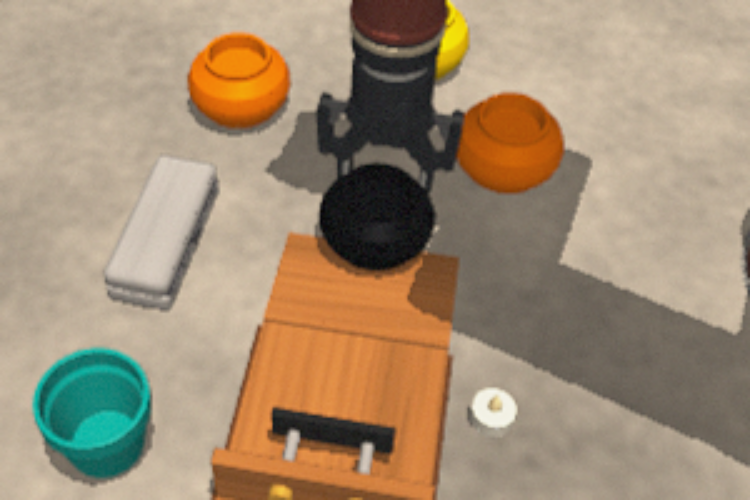

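Call:
arm_command(rows=[{"claw":0.6,"dp":[0.002,0,-0.0002],"yaw":0},{"claw":0.6,"dp":[0.002,0,-0.0002],"yaw":0},{"claw":0.6,"dp":[0.002,0,-0.0002],"yaw":0},{"claw":0.6,"dp":[0.002,0,-0.0002],"yaw":0},{"claw":0.6,"dp":[0.002,0,-0.0002],"yaw":0},{"claw":0.6,"dp":[0.002,0,-0.0002],"yaw":0},{"claw":0.6,"dp":[0.002,0,-0.0002],"yaw":0},{"claw":0.6,"dp":[0.002,0,-0.0002],"yaw":0},{"claw":0.6,"dp":[0.002,0,-0.0002],"yaw":0},{"claw":0.6,"dp":[0.002,0,-0.0002],"yaw":0},{"claw":0.6,"dp":[0.002,0,-0.0002],"yaw":0},{"claw":0.6,"dp":[0.002,0,-0.0002],"yaw":0},{"claw":0.6,"dp":[0.002,0,-0.0002],"yaw":0},{"claw":0.6,"dp":[0.002,0,-0.0002],"yaw":0},{"claw":0.6,"dp":[0.002,0,-0.0002],"yaw":0},{"claw":0.6,"dp":[0.002,0,-0.0002],"yaw":0},{"claw":0.6,"dp":[0.002,0,-0.0002],"yaw":0},{"claw":0.6,"dp":[0.002,0,-0.0002],"yaw":0},{"claw":0.6,"dp":[0.002,0,-0.0002],"yaw":0},{"claw":0.6,"dp":[0.002,0,-0.0002],"yaw":0}])

```text
time_s: 12.4
tool_pos: [0.4798, -0.0504, 0.0329]
tcp_rot: [0.755, 0.656, 0.0, 0.0]
contact_force: [-0.4, -1.9, -2.2]
grip_width: 0.0684
```

Call:
arm_command(rows=[{"claw":0.6,"dp":[0.002,0,-0.0002],"yaw":0},{"claw":0.6,"dp":[0.002,0,-0.0002],"yaw":0},{"claw":0.6,"dp":[0.002,0,-0.0002],"yaw":0},{"claw":0.6,"dp":[0.002,0,-0.0002],"yaw":0},{"claw":0.6,"dp":[0.002,0,-0.0002],"yaw":0},{"claw":0.6,"dp":[0.002,0,-0.0002],"yaw":0},{"claw":0.6,"dp":[0.002,0,-0.0002],"yaw":0},{"claw":0.6,"dp":[0.002,0,-0.0002],"yaw":0},{"claw":0.6,"dp":[0.002,0,-0.0002],"yaw":0},{"claw":0.6,"dp":[0.002,0,-0.0002],"yaw":0},{"claw":0.6,"dp":[0.002,0,-0.0002],"yaw":0},{"claw":0.6,"dp":[0.002,0,-0.0002],"yaw":0},{"claw":0.6,"dp":[0.002,0,-0.0002],"yaw":0},{"claw":0.6,"dp":[0.002,0,-0.0002],"yaw":0},{"claw":0.6,"dp":[0.002,0,-0.0002],"yaw":0},{"claw":0.6,"dp":[0.002,0,-0.0002],"yaw":0},{"claw":0.6,"dp":[0.002,0,-0.0002],"yaw":0},{"claw":0.6,"dp":[0.002,0,-0.0002],"yaw":0},{"claw":0.6,"dp":[0.002,0,-0.0002],"yaw":0},{"claw":0.6,"dp":[0.002,0,-0.0002],"yaw":0}])

```text
time_s: 14.4
tool_pos: [0.4853, -0.0108, 0.0369]
tcp_rot: [0.755, 0.656, -0.0, -0.0]
contact_force: [0.2, -0.8, -1.0]
grip_width: 0.0681
```

```bash
python3 -c "
from look import *
f=look()"
```

```text
t 14.4 tcp [-133.99   -0.44] z 36.90909951537906 F along/lat/z -0.7967936122029287 -0.3393994891034175 -1.0131264117701164 grip 0.06813310447523659
top vase 0.63 [65.76 45.45 34.37] [-54.71  -2.99] 0.03584841266274452 zmax 0.5483651033935988 99
top mark 0.48 [-75.32  -1.6 ] 8.117254075912763
side vase 0.65 [24.58 23.1  23.58] [-76.78   1.21] 0.055768515914678574 zmax 0.08407931804532509 1726
side mark 0.55 [-75.69   2.19] 6.648983391775382
```

Call:
arm_command(rows=[{"claw":0.6,"dp":[0.002,0,-0.0002],"yaw":0},{"claw":0.6,"dp":[0.002,0,-0.0002],"yaw":0},{"claw":0.6,"dp":[0.002,0,-0.0002],"yaw":0},{"claw":0.6,"dp":[0.002,0,-0.0002],"yaw":0},{"claw":0.6,"dp":[0.002,0,-0.0002],"yaw":0},{"claw":0.6,"dp":[0.002,0,-0.0002],"yaw":0},{"claw":0.6,"dp":[0.002,0,-0.0002],"yaw":0},{"claw":0.6,"dp":[0.002,0,-0.0002],"yaw":0},{"claw":0.6,"dp":[0.002,0,-0.0002],"yaw":0},{"claw":0.6,"dp":[0.002,0,-0.0002],"yaw":0},{"claw":0.6,"dp":[0.002,0,-0.0002],"yaw":0},{"claw":0.6,"dp":[0.002,0,-0.0002],"yaw":0},{"claw":0.6,"dp":[0.002,0,-0.0002],"yaw":0},{"claw":0.6,"dp":[0.002,0,-0.0002],"yaw":0},{"claw":0.6,"dp":[0.001,0,0],"yaw":0},{"claw":0.6,"dp":[0.001,0,0],"yaw":0},{"claw":0.6,"dp":[0.001,0,0],"yaw":0},{"claw":0.6,"dp":[0.001,0,0],"yaw":0},{"claw":0.6,"dp":[0.001,0,0],"yaw":0},{"claw":0.6,"dp":[0.001,0,0],"yaw":0}])

```text
time_s: 16.7
tool_pos: [0.4901, 0.0226, 0.0398]
tcp_rot: [0.755, 0.656, -0.0, 0.0]
contact_force: [-0.5, -6.3, 4.9]
grip_width: 0.0685
```

Call:
arm_command(rows=[{"claw":0.6,"dp":[0.001,0,0],"yaw":0},{"claw":0.6,"dp":[0.001,0,0],"yaw":0},{"claw":0.6,"dp":[0.001,0,0],"yaw":0},{"claw":0.6,"dp":[0.001,0,0],"yaw":0},{"claw":0.6,"dp":[0.001,0,0],"yaw":0},{"claw":0.6,"dp":[0.001,0,0],"yaw":0},{"claw":0.6,"dp":[0.001,0,0],"yaw":0},{"claw":0.6,"dp":[0.001,0,0],"yaw":0},{"claw":0.6,"dp":[0.001,0,0],"yaw":0},{"claw":0.6,"dp":[0.001,0,0],"yaw":0},{"claw":0.6,"dp":[0.001,0,0],"yaw":0},{"claw":0.6,"dp":[0.001,0,0],"yaw":0},{"claw":0.6,"dp":[0.001,0,0],"yaw":0},{"claw":0.6,"dp":[0.001,0,0],"yaw":0},{"claw":0.6,"dp":[0.001,0,0],"yaw":0},{"claw":0.6,"dp":[0.001,0,0],"yaw":0},{"claw":0.6,"dp":[0.001,0,0],"yaw":0},{"claw":0.6,"dp":[0.001,0,0],"yaw":0},{"claw":0.6,"dp":[0.001,0,0],"yaw":0},{"claw":0.6,"dp":[0.001,0,0],"yaw":0}])

```text
time_s: 18.7
tool_pos: [0.4927, 0.0426, 0.0397]
tcp_rot: [0.755, 0.656, -0.0, -0.0]
contact_force: [0.1, -0.7, -0.8]
grip_width: 0.0687
```

```bash
python3 -c "
from look import *
f=look()
cv2.imwrite('pics/s4.png',cv2.resize(f['color'][150:350,200:500,::-1],None,fx=2.5,fy=2.5))
C=cloud(f)
S=np.stack([(C[...,:2]-O)@d_,(C[...,:2]-O)@n_,C[...,2]],-1)*1000
m=(f['color'].max(-1)<55)&(S[...,0]>70)&(S[...,0]<125)&(abs(S[...,1])<60)&(S[...,2]>55)&(S[...,2]<70)
print('pad top x',np.percentile(S[m],[2,10,50,90,98],axis=0),m.sum())
b=(S[...,2]>66)&(S[...,2]<78)&(S[...,0]>120)&(S[...,0]<155)&(abs(S[...,1])<95)
print('board',np.percentile(S[b],[2,50,98],axis=0))"
```

```text
t 18.7 tcp [-80.08  -0.39] z 39.661447182683006 F along/lat/z -0.6986122637252206 -0.22909428386059735 -0.8369298995432801 grip 0.0686639093873252
side vase 0.72 [25.54 23.81 24.42] [-21.74   1.47] 0.05530629679560661 zmax 0.08715638427460463 1934
pad top x [[ 81.15 -46.16  55.38]
 [ 82.04 -38.68  56.44]
 [ 85.62  -0.73  59.58]
 [ 87.93  37.03  61.43]
 [ 88.32  45.45  62.48]] 202
board [[128.85 -79.96  66.54]
 [136.4    2.7   70.22]
 [142.62  82.71  72.53]]
```

View pics/s4.png

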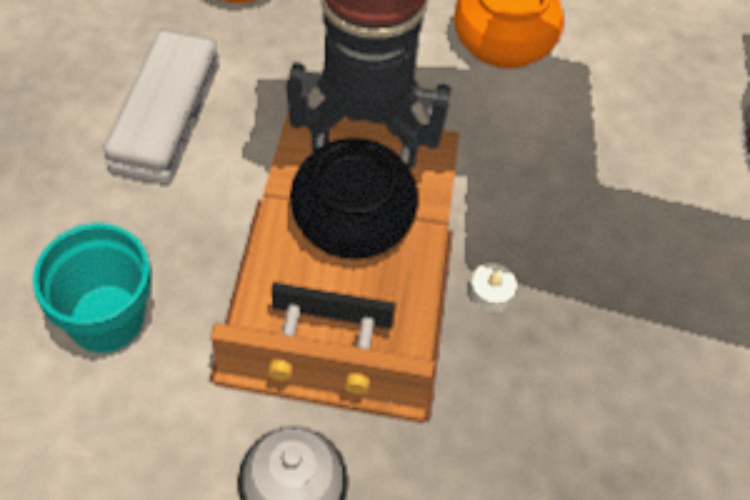

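Call:
arm_command(rows=[{"claw":0.6,"dp":[0.0015,0,0],"yaw":0},{"claw":0.6,"dp":[0.0015,0,0],"yaw":0},{"claw":0.6,"dp":[0.0015,0,0],"yaw":0},{"claw":0.6,"dp":[0.0015,0,0],"yaw":0},{"claw":0.6,"dp":[0.0015,0,0],"yaw":0},{"claw":0.6,"dp":[0.0015,0,0],"yaw":0},{"claw":0.6,"dp":[0.0015,0,0],"yaw":0},{"claw":0.6,"dp":[0.0015,0,0],"yaw":0},{"claw":0.6,"dp":[0.0015,0,0],"yaw":0},{"claw":0.6,"dp":[0.0015,0,0],"yaw":0},{"claw":0.6,"dp":[0.0015,0,0],"yaw":0},{"claw":0.6,"dp":[0.0015,0,0],"yaw":0},{"claw":0.6,"dp":[0.0015,0,0],"yaw":0},{"claw":0.6,"dp":[0.0015,0,0],"yaw":0},{"claw":0.6,"dp":[0.0015,0,0],"yaw":0},{"claw":0.6,"dp":[0.0015,0,0],"yaw":0},{"claw":0.6,"dp":[0.0015,0,0],"yaw":0},{"claw":0.6,"dp":[0.001,0,0],"yaw":0},{"claw":0.6,"dp":[0.001,0,0],"yaw":0},{"claw":0.6,"dp":[0.001,0,0],"yaw":0}])

```text
time_s: 21.0
tool_pos: [0.4968, 0.0708, 0.0397]
tcp_rot: [0.755, 0.656, -0.0, 0.0]
contact_force: [-0.4, -1.5, -1.0]
grip_width: 0.0683
```

Call:
arm_command(rows=[{"claw":0.6,"dp":[0.001,0,0],"yaw":0},{"claw":0.6,"dp":[0.001,0,0],"yaw":0},{"claw":0.6,"dp":[0.001,0,0],"yaw":0},{"claw":0.6,"dp":[0.001,0,0],"yaw":0},{"claw":0.6,"dp":[0.001,0,0],"yaw":0},{"claw":0.6,"dp":[0.001,0,0],"yaw":0}])

```text
time_s: 21.6
tool_pos: [0.4976, 0.0768, 0.0397]
tcp_rot: [0.755, 0.656, -0.0, -0.0]
contact_force: [-0.7, -1.6, -2.1]
grip_width: 0.0679
```

```bash
python3 -c "
from look import *
f=look()"
```

```text
t 21.6 tcp [-45.57  -0.48] z 39.693144541576345 F along/lat/z -1.7227541472044041 0.41625821898040183 -2.09009064672627 grip 0.06792810447182326
side vase 0.57 [27.38 24.93 24.76] [19.88  6.98] 0.06374671310186386 zmax 0.08112191815062386 2038
side mark 0.62 [11.   -0.19] 5.850615294205569
```

Call:
arm_command(rows=[{"claw":0.6,"dp":[0.001,0,0],"yaw":0},{"claw":0.6,"dp":[0.001,0,0],"yaw":0},{"claw":0.6,"dp":[0.001,0,0],"yaw":0},{"claw":0.6,"dp":[0.001,0,0],"yaw":0},{"claw":0.6,"dp":[0.001,0,0],"yaw":0}])

```text
time_s: 22.4
tool_pos: [0.4984, 0.0817, 0.0397]
tcp_rot: [0.755, 0.656, -0.0, 0.0]
contact_force: [-0.7, -2.4, 1.0]
grip_width: 0.0684
```

Call:
arm_command(rows=[{"claw":0.6,"dp":[0.001,0,0],"yaw":0},{"claw":0.6,"dp":[0.001,0,0],"yaw":0},{"claw":0.6,"dp":[0.001,0,0],"yaw":0}])

```text
time_s: 22.7
tool_pos: [0.4988, 0.0847, 0.0397]
tcp_rot: [0.755, 0.656, -0.0, 0.0]
contact_force: [-0.9, -3.3, 0.1]
grip_width: 0.0681
```

Call:
arm_command(rows=[{"claw":0.6,"dp":[0.0005,0,0],"yaw":0},{"claw":0.6,"dp":[0.0005,0,0],"yaw":0}])

```text
time_s: 22.9
tool_pos: [0.4989, 0.0857, 0.0397]
tcp_rot: [0.755, 0.656, -0.0, 0.0]
contact_force: [-0.5, -1.7, 0.7]
grip_width: 0.0683
```

Call:
arm_command(rows=[{"claw":0.6,"dp":[0.0005,0,0],"yaw":0},{"claw":0.6,"dp":[0.0005,0,0],"yaw":0}])

```text
time_s: 23.1
tool_pos: [0.499, 0.0866, 0.0397]
tcp_rot: [0.755, 0.656, -0.0, -0.0]
contact_force: [0.4, -2.4, 1.2]
grip_width: 0.0684
```

```bash
cat > F.py <<'E'
from h import *
A=[]
for i in range(6):
    s=state();F=s["contact_force"];A.append([F[:2]@d_,F[:2]@n_,F[2],*st(s["tool_pos"])]);grab_frame("wrist")
A=np.array(A).round(2);print(s["time_s"],"F along",A[:,0],"mean",A.mean(0),"std",A.std(0).round(2))
E
python3 F.py
```

```text
23.35 F along [-2.34 -2.44 -1.75 -1.9  -1.49 -1.49] mean [ -1.90166667  -0.18666667   0.89666667 -35.59        -0.49833333] std [0.38 0.64 0.33 0.02 0.02]
```

Call:
arm_command(rows=[{"claw":0.6,"dp":[0.0005,0,0],"yaw":0},{"claw":0.6,"dp":[0.0005,0,0],"yaw":0}])

```text
time_s: 23.6
tool_pos: [0.4992, 0.0876, 0.0397]
tcp_rot: [0.755, 0.656, -0.0, 0.0]
contact_force: [-1.0, -2.4, 1.4]
grip_width: 0.0681
```

Call:
arm_command(rows=[{"claw":0.6,"dp":[0.0005,0,0],"yaw":0},{"claw":0.6,"dp":[0.0005,0,0],"yaw":0}])

```text
time_s: 23.8
tool_pos: [0.4993, 0.0886, 0.0397]
tcp_rot: [0.755, 0.656, -0.0, 0.0]
contact_force: [-0.7, -1.6, 0.6]
grip_width: 0.0682
```

Call:
arm_command(rows=[{"claw":0.6,"dp":[0.0005,0,0],"yaw":0}])

```text
time_s: 23.9
tool_pos: [0.4994, 0.0891, 0.0397]
tcp_rot: [0.755, 0.656, -0.0, 0.0]
contact_force: [-1.1, -2.4, 1.0]
grip_width: 0.0684
```

```bash
python3 F.py
```

```text
24.15 F along [-2.56 -2.16 -2.62 -1.05 -1.39 -0.97] mean [ -1.79166667   0.16666667   0.61666667 -33.08        -0.51666667] std [0.68 0.31 0.48 0.03 0.01]
```

Call:
arm_command(rows=[{"claw":0.6,"dp":[0.0005,0,0],"yaw":0},{"claw":0.6,"dp":[0.0005,0,0],"yaw":0}])

```text
time_s: 24.4
tool_pos: [0.4995, 0.0901, 0.0397]
tcp_rot: [0.755, 0.656, -0.0, 0.0]
contact_force: [-0.2, -2.1, 0.8]
grip_width: 0.0684
```

Call:
arm_command(rows=[{"claw":0.6,"dp":[0.0005,0,0],"yaw":0}])

```text
time_s: 24.5
tool_pos: [0.4996, 0.0905, 0.0397]
tcp_rot: [0.755, 0.656, -0.0, 0.0]
contact_force: [-0.4, -3.2, 0.5]
grip_width: 0.0683
```

Call:
arm_command(rows=[{"claw":0.6,"dp":[0.0005,0,0],"yaw":0}])

```text
time_s: 24.6
tool_pos: [0.4996, 0.0909, 0.0397]
tcp_rot: [0.755, 0.656, -0.0, 0.0]
contact_force: [-1.3, -4.3, 0.9]
grip_width: 0.0685
```

```bash
python3 F.py
```

```text
24.85 F along [-4.39 -4.21 -4.21 -4.13 -4.17 -4.24] mean [ -4.225        0.03166667   1.19333333 -31.28666667  -0.5       ] std [0.08 0.46 0.5  0.02 0.01]
```

Call:
arm_command(rows=[{"claw":0.6,"dp":[0.0004,0,0],"yaw":0},{"claw":0.6,"dp":[0.0004,0,0],"yaw":0},{"claw":0.6,"dp":[0.0004,0,0],"yaw":0}])

```text
time_s: 25.2
tool_pos: [0.4998, 0.0918, 0.0397]
tcp_rot: [0.755, 0.656, -0.0, 0.0]
contact_force: [-1.7, -7.7, 1.1]
grip_width: 0.0681
```

Call:
arm_command(rows=[{"claw":0.6,"dp":[0.0002,0,0],"yaw":0}])

```text
time_s: 25.3
tool_pos: [0.4998, 0.0919, 0.0397]
tcp_rot: [0.755, 0.656, -0.001, 0.0]
contact_force: [-0.5, -7.5, 2.0]
grip_width: 0.0688
```

```bash
python3 F.py
```

```text
25.55 F along [-7.45 -7.46 -7.89 -7.26 -7.37 -7.46] mean [-7.48166667e+00  6.66666667e-03  1.88500000e+00 -3.03400000e+01
 -4.81666667e-01] std [0.2  0.6  0.71 0.01 0.02]
```

Call:
arm_command(rows=[{"claw":0.6,"dp":[0.0004,0,0],"yaw":0},{"claw":0.6,"dp":[0.0004,0,0],"yaw":0},{"claw":0.6,"dp":[0.0002,0,0],"yaw":0}])

```text
time_s: 25.9
tool_pos: [0.4998, 0.0925, 0.0397]
tcp_rot: [0.755, 0.656, -0.001, 0.001]
contact_force: [-1.6, -8.7, 2.9]
grip_width: 0.0679
```

```bash
python3 F.py
```

```text
26.15 F along [ -8.81  -9.53  -9.05  -9.43  -8.78 -10.3 ] mean [ -9.31666667   0.36         2.24666667 -29.755       -0.45333333] std [0.52 0.26 0.38 0.02 0.01]
```

Call:
arm_command(rows=[{"claw":0.6,"dp":[0.0002,0,0],"yaw":0},{"claw":0.6,"dp":[0,0,0],"yaw":0},{"claw":0.6,"dp":[0,0,0],"yaw":0},{"claw":0.6,"dp":[0,0,0],"yaw":0},{"claw":0.6,"dp":[0,0,0],"yaw":0}])

```text
time_s: 26.7
tool_pos: [0.4998, 0.0926, 0.0397]
tcp_rot: [0.755, 0.656, -0.001, 0.001]
contact_force: [-1.7, -10.0, 2.8]
grip_width: 0.0683
```

```bash
python3 F.py
```

```text
26.95 F along [-10.09 -10.25  -9.74  -9.73  -9.41 -10.27] mean [ -9.915        0.04833333   2.635      -29.65166667  -0.45      ] std [0.31 0.38 0.15 0.01 0.01]
```

Call:
arm_command(rows=[{"claw":0.6,"dp":[-0.0002,0,0],"yaw":0},{"claw":0.6,"dp":[-0.0002,0,0],"yaw":0},{"claw":0.6,"dp":[-0.0002,0,0],"yaw":0},{"claw":0.6,"dp":[-0.0002,0,0],"yaw":0},{"claw":0.6,"dp":[-0.0002,0,0],"yaw":0},{"claw":0.6,"dp":[-0.0002,0,0],"yaw":0},{"claw":0.6,"dp":[-0.0002,0,0],"yaw":0},{"claw":0.6,"dp":[-0.0002,0,0],"yaw":0},{"claw":0.6,"dp":[-0.0002,0,0],"yaw":0},{"claw":0.6,"dp":[-0.0002,0,0],"yaw":0},{"claw":0.6,"dp":[-0.0002,0,0],"yaw":0},{"claw":0.6,"dp":[-0.0002,0,0],"yaw":0},{"claw":0.6,"dp":[-0.0002,0,0],"yaw":0},{"claw":0.6,"dp":[-0.0002,0,0],"yaw":0},{"claw":0.6,"dp":[-0.0002,0,0],"yaw":0}])

```text
time_s: 28.5
tool_pos: [0.4996, 0.0909, 0.0397]
tcp_rot: [0.755, 0.656, 0.0, -0.0]
contact_force: [-0.0, 0.7, -0.6]
grip_width: 0.0684
```

```bash
python3 F.py
```

```text
28.75 F along [ 0.7   0.47 -1.09 -0.18  0.07  0.38] mean [ 5.83333333e-02 -1.13333333e-01  1.00000000e-02 -3.14200000e+01
 -5.03333333e-01] std [0.59 0.46 0.41 0.04 0.01]
```

Call:
arm_command(rows=[{"claw":0.6,"dp":[-0.0002,0,0],"yaw":0},{"claw":0.6,"dp":[-0.0002,0,0],"yaw":0},{"claw":0.6,"dp":[-0.0002,0,0],"yaw":0},{"claw":0.6,"dp":[-0.0002,0,0],"yaw":0},{"claw":0.6,"dp":[-0.0003,0,0],"yaw":0},{"claw":0.6,"dp":[-0.0005,0,0],"yaw":0},{"claw":0.6,"dp":[-0.001,0,0],"yaw":0},{"claw":0.6,"dp":[-0.002,0,0],"yaw":0},{"claw":0.6,"dp":[-0.004,0,0],"yaw":0},{"claw":0.6,"dp":[-0.008,0,0],"yaw":0},{"claw":0.6,"dp":[-0.01,0,0],"yaw":0},{"claw":0.6,"dp":[-0.01,0,0],"yaw":0},{"claw":0.6,"dp":[-0.01,0,0],"yaw":0},{"claw":0.6,"dp":[-0.01,0,-0.005],"yaw":0},{"claw":0.6,"dp":[-0.01,0,-0.01],"yaw":0},{"claw":0.6,"dp":[-0.01,0,-0.02],"yaw":0},{"claw":0.6,"dp":[0,0,-0.03],"yaw":0},{"claw":0.6,"dp":[0,0,-0.03],"yaw":0},{"claw":0.6,"dp":[0,0,-0.03],"yaw":0},{"claw":0.6,"dp":[0,0,0],"yaw":0}])

```text
time_s: 30.8
tool_pos: [0.4913, 0.0141, 0.1691]
tcp_rot: [0.755, 0.656, 0.002, 0.003]
contact_force: [0.3, -0.7, -0.8]
grip_width: 0.0685
```

```bash
python3 -c "
from look import *
f=look()
cv2.imwrite('pics/s5.png',cv2.resize(f['color'][150:350,200:500,::-1],None,fx=2.5,fy=2.5))
g=wrist();cv2.imwrite('pics/w5.png',g['color'][:,:,::-1])"
```

```text
t 30.8 tcp [-108.59   -2.95] z 169.14731010603344 F along/lat/z -0.6377004118721972 -0.4163058026195599 -0.7642048961647966 grip 0.06851744160130473
top vase 0.51 [57.71 44.22 36.71] [12.49 -1.16] 0.07290589809417725 zmax 0.6609834353519979 307
top mark 0.59 [25.72 -1.82] 10.979858803429043
side vase 0.63 [23.65 22.9  23.77] [27.42  1.43] 0.05473332107067108 zmax 0.08082276408715121 1881
side mark 0.83 [22.12 -0.04] 5.191700040762446
```

View pics/s5.png

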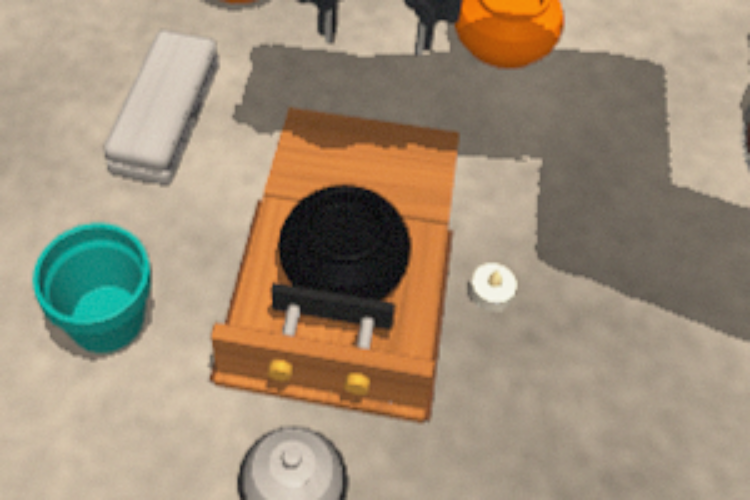

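View pics/w5.png

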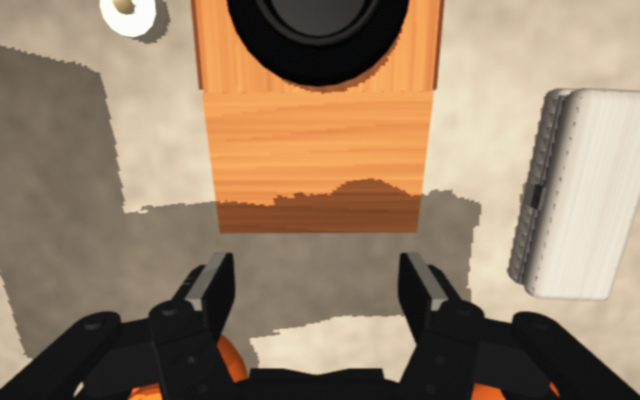

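```bash
python3 -c "
from h import *
print(job_done())"
```

```text
the job is handed in; nothing more can be done
None
```

I slid the black vase up the ramp and over the lip, with the half-open fingers pushing it as a cradle. Once it met the buffer I pressed it home, eased off at 2 mm/s, backed the gripper away and handed the job in at about 31 s.

- **Centring:** the vase started about 27 mm off the middle line. I steered it to within about 2 mm by the foot of the ramp, and it stayed there.
- **Press:** the push read about 9.9 N and held for over 0.5 s. About 1.9 N of that was sliding friction on the deck, so the buffer took about 8 N.
- **Ease-off:** the push force had fallen to zero after the first 3 mm of retreat. By then the fingers had drawn back only to about where the pad was first met, so any rebound was at most about half a millimetre.
- **Final check:** the last side picture shows the vase upright, level on the deck and against the pad. Its origin is 22 to 27 mm past the stand's origin, where contact should be about 25 mm. The last side picture also shows the pot, bell, case and tealight where they started. I did not measure the positions of the other things again.
- **Disagreement:** one outline from the top camera put the vase at 12 mm, but the gripper had got into that outline, so I discarded it. The cameras cannot tell touching from a gap of about a millimetre, so the claim that the vase rests against the buffer relies on the force readings.
- **Lip crossing:** near the lip the push briefly reached about 6 N. No other reading before the buffer went above about 3.5 N.

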